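Flask up the wax trees for casting

ROBOT

A 6-joint arm with a two-finger parallel gripper is mounted at the origin on a cart in front of the work surface, level with it; the furniture and walls round the work are solid. World frame = base frame: x ahead of the robot, y to its left, z up, the work surface at z = 0. Lengths are in m, angles in rad, forces in N, time in s.
With the tool pointing down it reaches from about 0.25 to 0.775 m from the base axis. Payload 4 kg.
Tool frame: the origin (TCP) lies between the finger pads; the fingertips stand 14 mm ahead of it and the grasp point (between the pads) lies 5 mm behind it; z points along the fingers, y is the line along which they close (so a half turn about z gives the same grasp; the last joint's range is limited). The gripper opens to 85 mm and grips with 20 to 120 N. Pads are 22 mm wide; open, the fingers measure 114 mm over their backs; the gripper's body (76 mm by 85 mm) begins 54 mm behind the grasp point. The pads swing forward as they close: fully open they stand 13 mm farther back than shut.
Start: joints at [-1.35, 0.087, 1.371, -0, 1.684, -0.103], TCP at [0.175, -0.521, 0.245] pointing down, gripper open.
Joint ranges: [-3.1, 3.1], [-0.76, 2.03], [0.27, 2.55], [-1.08, 4.22], [0.17, 2.65], [-2.57, 2.57]. Speed limits (rad/s): [2.79, 2.79, 3.14, 3.14, 3.14, 3.14].

INTERFACE

Orientations are given as [roll, pitch, yaw] about the fixed x, y, z axes, in that order (R = Rz(yaw) Ry(pitch) Rx(roll)).
In Python, from workcell import env, capture, camera_model gives the robot as it stands.
- The arm moves only by the tool move_arm, never from a script. Its argument "rows" is a list of rows, each an object of numbers: "jaw": the finger opening in mm, from 0 to 85.4; "tx", "ty", "tz": the shift along the tool's x, y, z in mm; "twist": the turn about the tool's z in rad. A call has exactly 10 rows; each row shifts and turns the commanded pose from where the row before left it, along the tool's axes as they then stand; what a row does not reach is not made up. A row lasts 1/8 s, in which the tool goes at most 62.5 mm and 10.7 degrees, less where a joint would pass 70% of its speed; a pose out of reach is approached as far as the arm can. A call is refused whole if a number of a shift passes 62.5 or a number of a turn 0.188, either way. A call with a gripper value outside its range is refused whole. The fingers move at their own pace and stop on an object; "force" is the grip in N (left out, the last holds). Time passes only in rows, so rows that do not move let the fingers close, or fill a call up. It gives the time, the measured TCP pose, the force, the opening and the grip force at its end, in the units of the state.
- env.state(): the state, without advancing time (a new reading comes with each control period).
- capture(name): name is "scene" or "top" or "wrist"; returns the picture (480x640x3 uint8, blue, green, red); there is no depth.
- camera_model(name): a dict with "fx", "fy", "cx", "cy" (pixels), "xyz" and "orientation" of the camera in the world; the wrist camera has in their place "mount" (4x4, takes a point from camera to tool coordinates, whose origin is the TCP and whose axes are the flange's). Camera axes: x right, y up, looking along -z (the intrinsics and any distortion apply to the point x, -y, -z); pixel columns grow to the right and rows downward; lengths in m; the calibration is good to about 2 mm. The wrist camera is an equidistant fisheye: a pixel r from the principal point sees the ray r / f radians off the axis. A picture is of the moment at which its call begins: read the wrist's pose just before it. camera_model takes no time and is no camera call.
- env.finish_job(): hands the job in; it is judged then, once.
The state is a dict: "time_s": time; "q": joint angles; "qvel": joint speeds; "joint_efforts": joint torques, N m; "tcp_pos": TCP position; "tool_rot": TCP orientation; "wrist_force": force on the tool from outside, world axes, zero at the start; "torque": the same for the moment, N m; "width": finger opening in m; "gripper_force": force on a finger pad.
Only numpy, scipy, OpenCV 4.12 (cv2) and the standard library are available. Lean on these libraries where they do the work, as an engineer would, in place of code of your own. Each camera call takes 0.05 s, during which the arm holds its last target. There are 200 camera calls.

TASK

Get the wax trees ready for investing: lower each of the four steel casting flasks over the wax tree on the rubber base of its own size, and leave it standing upright, fully home on the floor of the base inside the rim. Do not knock the fragile trees, and leave the two jars that stand among the flasks where they are.

Things in the scene. Friction and masses are not known exactly. Their poses are not given: they have to be found in the camera images.
- flask_xs_mid (a point): The smallest of four plain steel casting flasks: upright open-ended loose tube, 32 mm outer diameter, 50 mm high, wall 2.5 mm. The point is its centre, half-way up on its axis (z up the axis). Held across the outside near its top, the fingers clear the base's rim. Cartons up to 220 mm high stand close behind (x > 0.54 m, y < 0.2 m); papers 20 mm thick in the middle (y -0.19 to 0.03 m).
- flask_s_mid (a point): The second smallest of four plain steel casting flasks: upright open-ended loose tube, 41 mm outer diameter, 60 mm high, wall 2.5 mm. The point is its centre, half-way up on its axis (z up the axis). Held across the outside near its top, the fingers clear the base's rim. Cartons up to 220 mm high stand close behind (x > 0.54 m, y < 0.2 m); papers 20 mm thick in the middle (y -0.19 to 0.03 m).
- flask_m_mid (a point): The second largest of four plain steel casting flasks: upright open-ended loose tube, 50 mm outer diameter, 70 mm high, wall 2.5 mm. The point is its centre, half-way up on its axis (z up the axis). Held across the outside near its top, the fingers clear the base's rim. Cartons up to 220 mm high stand close behind (x > 0.54 m, y < 0.2 m); papers 20 mm thick in the middle (y -0.19 to 0.03 m).
- flask_l_mid (a point): The largest of four plain steel casting flasks: upright open-ended loose tube, 59 mm outer diameter, 80 mm high, wall 2.5 mm. The point is its centre, half-way up on its axis (z up the axis). Held across the outside near its top, the fingers clear the base's rim. Cartons up to 220 mm high stand close behind (x > 0.54 m, y < 0.2 m); papers 20 mm thick in the middle (y -0.19 to 0.03 m).
- tree_xs: Red wax tree, 32 mm high, radius 5 mm, fixed upright in the smallest of four fixed round black rubber bases (for the 32 mm flask). Origin: on its axis at its foot, level with the base's floor where the flask stands, 8 mm above the counter. The base's floor is 38 mm wide; its smooth rim flares steeply from there to 50 mm, 11 mm above the floor. Base 56 mm across outside.
- tree_s: Green wax tree, 41 mm high, radius 9.5 mm, fixed upright in the second smallest of four fixed round black rubber bases (for the 41 mm flask). Origin: on its axis at its foot, level with the base's floor where the flask stands, 8 mm above the counter. The base's floor is 47 mm wide; its smooth rim flares steeply from there to 59 mm, 11 mm above the floor. Base 65 mm across outside.
- tree_m: Purple wax tree, 50 mm high, radius 14 mm, fixed upright in the second largest of four fixed round black rubber bases (for the 50 mm flask). Origin: on its axis at its foot, level with the base's floor where the flask stands, 8 mm above the counter. The base's floor is 56 mm wide; its smooth rim flares steeply from there to 68 mm, 11 mm above the floor. Base 74 mm across outside.
- tree_l: Light blue wax tree, 59 mm high, radius 18 mm, fixed upright in the largest of four fixed round black rubber bases (for the 59 mm flask). Origin: on its axis at its foot, level with the base's floor where the flask stands, 8 mm above the counter. The base's floor is 65 mm wide; its smooth rim flares steeply from there to 77 mm, 11 mm above the floor. Base 83 mm across outside.
- flux_jar_mid (a point): Pink jar with a white screw lid, 57 mm diameter, 48 mm high, loose, standing among the flasks; it stays where it is. The point is at its centre, half-way up. (Round the work: a wall shelf hangs at the back on the left, 0.62 m above the counter, from x = 0.64 m.)
- pickle_jar_mid (a point): Small white glass jar with a grey tin lid, 48 mm diameter, 51 mm high, loose, standing among the flasks; it stays where it is. The point is at its centre, half-way up.
Things that resemble listed ones, but are neither listed nor needed, are in the scene too. Leave any pink or purple look-alike of the part that bears flask_xs_mid alone.

How it is judged:
At the end, for the whole second after the job is handed in: Each flask stands upright (within 0.08 rad) and at rest in the base of its own size, its axis within 6 mm of the tree's axis and its lower edge down on the base's floor (no more than 3 mm above it) (horizontal distance between flask_xs_mid and tree_xs below 0.006 m and z of flask_xs_mid in the frame of tree_xs between 0.021 and 0.028 m and angle between each of flask_xs_mid, flask_s_mid, flask_m_mid, flask_l_mid's own z axis and vertical below 0.08 rad and linear speed of each of flask_xs, flask_s, flask_m, flask_l below 0.02 m/s and horizontal distance between flask_s_mid and tree_s below 0.006 m and z of flask_s_mid in the frame of tree_s between 0.026 and 0.033 m and horizontal distance between flask_m_mid and tree_m below 0.006 m and z of flask_m_mid in the frame of tree_m between 0.031 and 0.038 m and horizontal distance between flask_l_mid and tree_l below 0.006 m and z of flask_l_mid in the frame of tree_l between 0.036 and 0.043 m); the robot touches nothing.
It fails at once if a wax tree is knocked (touched with more than 3 N) (contact force between any of tree_xs, tree_s, tree_m, tree_l and anything else above 3 N).
It fails at once if one of the two jars is shifted more than 25 mm (distance of any of flux_jar_mid, pickle_jar_mid from where it was at the start of the episode above 0.025 m).
It also fails if it takes over 120 s, if anything falls off the work surface, if the arm or the gripper's body presses on something with over 40 N, if the wrist force passes 120 N, or if a joint passes its speed limit or range.

## Working session

There is one attempt and no reset: what is moved stays moved. The work goes in short steps, Python scripts to look and compute and a tool call to move; the robot and the scene stay as the last step left them, time stands still between calls to the robot, and variables do not carry over. Pictures are saved under pics/ and viewed, at most 14 in all, crops included, and the job is handed in when it is done.

Besides the shell and the picture viewer there is one more tool, called after "Emit:" as name([rows], argument=value, ...), one row to a line, values as JSON. move_arm: Moves the arm, as the interface text tells. Its arguments: {"type":"object","properties":{"rows":{"type":"array","items":{"type":"object","properties":{"jaw":{"type":"number"},"tx":{"type":"number"},"ty":{"type":"number"},"tz":{"type":"number"},"twist":{"type":"number"}}}},"force":{"type":"number"}},"required":["rows"]}

```bash
mkdir -p pics; ls
python3 - <<'E'
from workcell import env, capture, camera_model
import cv2
for n in ("scene","top"):
    cv2.imwrite(f"pics/{n}0.png",capture(n)); m=camera_model(n); print(n,m)
print(camera_model("wrist")); print(env.state())
E
```

```text
pics
scene {'fx': 543.0853364813775, 'fy': 543.0853364813775, 'cx': 322.13909377503296, 'cy': 242.9602151369341, 'xyz': array([-0.46208099, -0.96275618,  0.65247952]), 'orientation': array([ 1.15597846, -0.01009261, -0.77750307])}
top {'fx': 460.02626910709427, 'fy': 460.02626910709427, 'cx': 314.99465833509225, 'cy': 241.60952773528638, 'xyz': array([ 0.22395284, -0.02220256,  1.25177741]), 'orientation': array([ 0.19773228,  0.02411456, -1.56132998])}
{'fx': 371.64829954431775, 'fy': 371.64829954431775, 'cx': 320.4460392928161, 'cy': 236.799540562407, 'mount': array([[ 1.16425561e-05,  9.66117618e-01,  2.58102204e-01,
         6.51002563e-02],
       [ 9.99999715e-01, -2.06032419e-04,  7.26103822e-04,
        -1.59513532e-04],
       [ 7.54679117e-04,  2.58102122e-01, -9.66117345e-01,
        -1.28458935e-01],
       [ 0.00000000e+00,  0.00000000e+00,  0.00000000e+00,
         1.00000000e+00]])}
{'time_s': 0.1, 'q': array([-1.35008581e+00,  8.78852831e-02,  1.37215145e+00,  8.39345292e-06,
        1.68363711e+00, -1.03129570e-01]), 'qvel': array([-0.00041374, -0.00147052, -0.00268598, -0.0007657 , -0.00143522,
       -0.00028735]), 'joint_efforts': array([ 9.83970713e-04, -3.53014112e+01, -3.14219284e+01, -2.20725306e-04,
        7.94993568e-03,  1.33230753e-05]), 'tcp_pos': array([ 0.17489962, -0.52097932,  0.24422937]), 'tool_rot': array([-3.13952338e+00, -2.22549189e-04,  3.23840794e-01]), 'wrist_force': array([-1.15353942, -0.3131389 , -0.09717354]), 'torque': array([ 0.00602139,  0.01116802, -0.02253929]), 'gripper_force': 0.0, 'width': 0.08556157109611226}
```

View pics/top0.png

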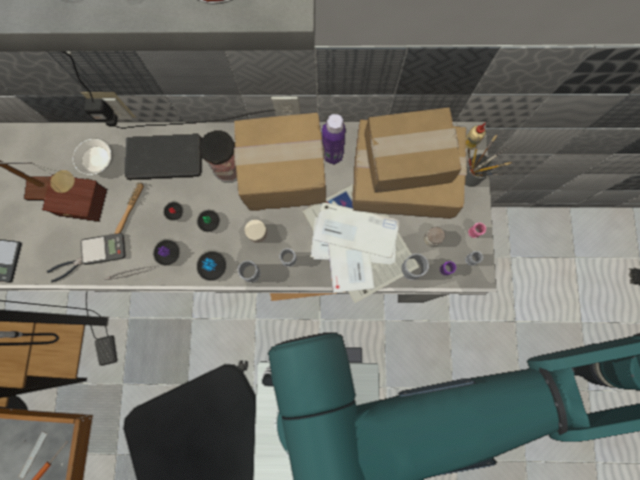

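View pics/scene0.png

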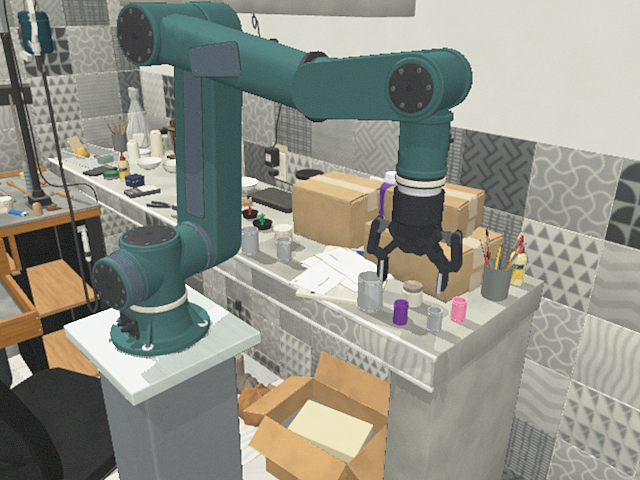

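Candidates in the top view: the plain grey tubes at (248,270), (288,256), (415,265) and (475,257) are the flasks. The look-alikes are the purple tube at (448,268) and the pink tube at (478,229). The jars are at (255,229) and (434,235). The trees are red (173,211), green (207,220), purple (166,252) and blue (210,265).

```bash
cat > h.py <<'E'
import numpy as np, cv2
from scipy.spatial.transform import Rotation as Ro
from workcell import env, capture, camera_model
def rot(o): return Ro.from_euler('xyz',o).as_matrix()
def cast(m,px,z,st=None):
    """pixel -> world point on plane z; m camera model, st state for the wrist camera"""
    u=(px[0]-m['cx'])/m['fx']; v=(px[1]-m['cy'])/m['fy']
    if 'mount' in m:
        r=np.hypot(u,v); s=np.sin(r)/max(r,1e-9); d=np.array([u*s,-v*s,-np.cos(r)])
        T=np.eye(4); T[:3,:3]=rot(st['tool_rot']); T[:3,3]=st['tcp_pos']; T=T@m['mount']
        d=T[:3,:3]@d; o=T[:3,3]
    else: d=rot(m['orientation'])@np.array([u,-v,-1]); o=m['xyz']
    return o+d*(z-o[2])/d[2]
def project(m,p,st):
    T=np.eye(4); T[:3,:3]=rot(st['tool_rot']); T[:3,3]=st['tcp_pos']; T=T@m['mount']
    c=T[:3,:3].T@(np.asarray(p)-T[:3,3]); a=np.arctan2(np.hypot(c[0],c[1]),-c[2]); n=np.hypot(c[0],c[1])
    return m['cx']+m['fx']*a*c[0]/n, m['cy']-m['fy']*a*c[1]/n
def to_tool(st,target):
    """shift in mm along tool axes from the measured TCP to the target"""
    return (rot(st['tool_rot']).T@(np.asarray(target)-st['tcp_pos'])*1000).round(1)
E
python3 - <<'E'
from h import *
m=camera_model("top")
for n,p,z in [("m",(248,268),.07),("s",(288,254),.06),("l",(415,262),.08),("xs",(475,256),.05),("purple fake",(448,266),.05),("pink",(478,227),.05),("jarA",(255,229),.05),("jarB",(434,235),.05),("red",(173,210),.04),("green",(207,219),.049),("purp",(166,251),.058),("blue",(210,264),.067)]:
    print(n,cast(m,p,z).round(3))
im=cv2.imread("pics/top0.png"); a=cv2.resize(im[190:290,140:310],None,fx=4,fy=4,interpolation=2); b=cv2.resize(im[190:290,395:500],None,fx=4,fy=4,interpolation=2)
cv2.imwrite("pics/c1.png",cv2.resize(np.hstack([a,b]),None,fx=.7,fy=.7))
E
```

```text
m [0.39  0.182 0.07 ]
s [0.429 0.08  0.06 ]
l [ 0.406 -0.249  0.08 ]
xs [ 0.428 -0.412  0.05 ]
purple fake [ 0.401 -0.34   0.05 ]
pink [ 0.506 -0.424  0.05 ]
jarA [0.498 0.171 0.05 ]
jarB [ 0.484 -0.307  0.05 ]
red [0.553 0.4   0.04 ]
green [0.526 0.302 0.049]
purp [0.436 0.405 0.058]
blue [0.4   0.283 0.067]
```

View pics/c1.png

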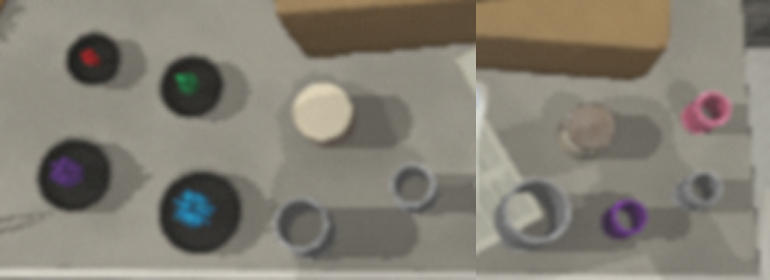

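The close crop confirms it: four grey open tubes are the flasks, the pink and purple tubes are the fakes, and the pale round lids are the jars. Next I go above the smallest flask.

Emit:
move_arm([
  {"tx": 46,"ty": -4,"tz": 7,"jaw": 50},
  {"tx": 46,"ty": -4,"tz": 7,"jaw": 50},
  {"tx": 46,"ty": -4,"tz": 7,"jaw": 50},
  {"tx": 46,"ty": -4,"tz": 7,"jaw": 50},
  {"tx": 46,"ty": -4,"tz": 7,"jaw": 50},
  {"tx": 46,"ty": -4,"tz": 7,"jaw": 50},
  {"jaw": 50},
  {"jaw": 50},
  {"jaw": 50},
  {"jaw": 50},
], force=40)

```text
validation failed for argument at $.ro...
```

Run:
```python
from h import *
st=env.state(); im=capture("wrist"); cv2.imwrite("pics/w1.png",im)
print(st['time_s'],st['tcp_pos'],st['tool_rot'],st['width'])
print(project(camera_model("wrist"),(.428,-.412,.05),st))
```

```text
0.1 [ 0.17489962 -0.52097932  0.24422937] [-3.13952338e+00 -2.22549189e-04  3.23840794e-01] 0.08556157109611226
(np.float64(296.5655324872129), np.float64(-73.7762498836588))
```

View pics/w1.png

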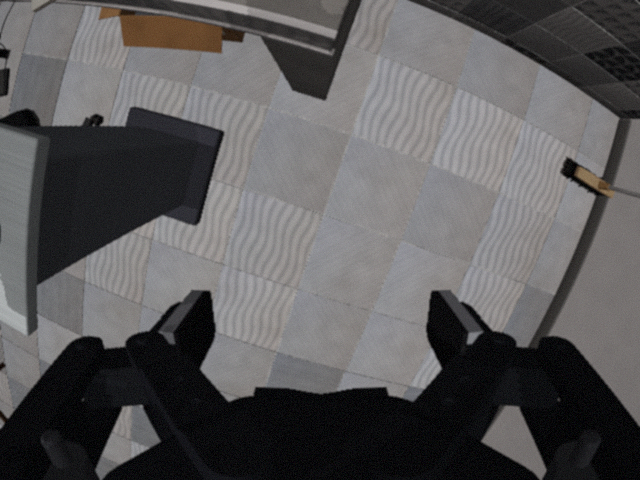

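The call was refused, so the arm has not moved; I'll give every field in every row.

Emit:
move_arm([
  {"tx": 46,"ty": -4,"tz": 7,"twist": 0,"jaw": 50},
  {"tx": 46,"ty": -4,"tz": 7,"twist": 0,"jaw": 50},
  {"tx": 46,"ty": -4,"tz": 7,"twist": 0,"jaw": 50},
  {"tx": 46,"ty": -4,"tz": 7,"twist": 0,"jaw": 50},
  {"tx": 46,"ty": -4,"tz": 7,"twist": 0,"jaw": 50},
  {"tx": 46,"ty": -4,"tz": 7,"twist": 0,"jaw": 50},
  {"tx": 0,"ty": 0,"tz": 0,"twist": 0,"jaw": 50},
  {"tx": 0,"ty": 0,"tz": 0,"twist": 0,"jaw": 50},
  {"tx": 0,"ty": 0,"tz": 0,"twist": 0,"jaw": 50},
  {"tx": 0,"ty": 0,"tz": 0,"twist": 0,"jaw": 50},
], force=40)

```text
time_s: 1.4
tcp_pos: [0.4281, -0.4116, 0.2037]
tool_rot: [3.141, -0.0, 0.322]
wrist_force: [0.2, -0.1, 0.1]
width: 0.0501
gripper_force: 0.0
```

Run:
```python
from h import *
st=env.state(); im=capture("wrist"); cv2.imwrite("pics/w2.png",im)
print(project(camera_model("wrist"),(.428,-.412,.05),st))
```

```text
(np.float64(321.19085579939), np.float64(224.37907637197887))
```

View pics/w2.png

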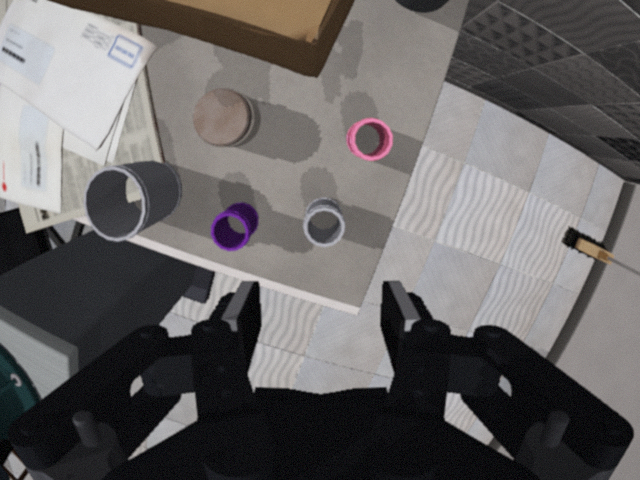

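The wrist view shows the xs flask rim at about (325,222), next to the purple fake (234,228), the pink fake (370,139), the large flask (118,207) and the pickle jar (222,117). I'll refine the rim centre with a circle fit.

```bash
cat >> h.py <<'E'
def ring(im,st,guess,R,z,search=14,name=None):
    """centre of a top rim (outer radius R at height z) by Hough circles near a guessed world xy"""
    m=camera_model("wrist"); p=[*guess[:2],z]; u,v=project(m,p,st); k=4
    r=np.mean([np.hypot(*(np.subtract(project(m,np.add(p,[R*np.cos(a),R*np.sin(a),0]),st),(u,v)))) for a in np.arange(0,6.28,.3)])
    h=int(r+search); x0,y0=int(u)-h,int(v)-h
    g=cv2.cvtColor(im[max(y0,0):y0+2*h,max(x0,0):x0+2*h],cv2.COLOR_BGR2GRAY); x0=max(x0,0);y0=max(y0,0)
    g=cv2.resize(g,None,fx=k,fy=k,interpolation=cv2.INTER_CUBIC)
    c=cv2.HoughCircles(cv2.GaussianBlur(g,(0,0),3),cv2.HOUGH_GRADIENT_ALT,1.5,5,param1=60,param2=.5,minRadius=int(r*k*.8),maxRadius=int(r*k*1.12))
    print("proj",round(u),round(v),"r",round(r,1))
    if c is None: print("none"); return
    vis=cv2.cvtColor(g,cv2.COLOR_GRAY2BGR)
    for q in c.reshape(-1,c.shape[-1])[:4]:
        px=(q[0]/k+x0-.4,q[1]/k+y0-.4); w=cast(m,px,z,st); print(np.round(px,1),"r",round(q[2]/k,1),w.round(4),"tool",to_tool(st,w))
        cv2.circle(vis,(int(q[0]),int(q[1])),int(q[2]),(0,0,255),1)
    if name: cv2.imwrite(name,vis)
E
python3 - <<'E'
from h import *
st=env.state(); im=cv2.imread("pics/w2.png")
ring(im,st,(.428,-.412),.016,.05,name="pics/r1.png")
ring(im,st,(.406,-.249),.0295,.08)
E
```

```text
proj 321 225 r 20.2
[323.7 227.1] r 20.0 [ 0.4266 -0.4145  0.05  ] tool [ -2.4   2.2 153.7]
[323.7 227.1] r 16.6 [ 0.4266 -0.4145  0.05  ] tool [ -2.4   2.2 153.7]
proj 110 196 r 34.5
[115.6 202.1] r 33.1 [ 0.4024 -0.2547  0.08  ] tool [  25.2 -157.   123.6]
[110.  202.1] r 33.6 [ 0.4009 -0.2496  0.08  ] tool [  25.4 -162.3  123.6]
[116.  207.4] r 29.2 [ 0.3985 -0.2559  0.08  ] tool [  21.1 -157.1  123.6]
```

Emit:
move_arm([
  {"tx": -2,"ty": 2,"tz": 36,"twist": 0,"jaw": 50},
  {"tx": 0,"ty": 0,"tz": 36,"twist": 0,"jaw": 50},
  {"tx": 0,"ty": 0,"tz": 36,"twist": 0,"jaw": 50},
  {"tx": 0,"ty": 0,"tz": 36,"twist": 0,"jaw": 50},
  {"tx": 0,"ty": 0,"tz": 24,"twist": 0,"jaw": 50},
  {"tx": 0,"ty": 0,"tz": 0,"twist": 0,"jaw": 50},
  {"tx": 0,"ty": 0,"tz": 0,"twist": 0,"jaw": 25},
  {"tx": 0,"ty": 0,"tz": 0,"twist": 0,"jaw": 25},
  {"tx": 0,"ty": 0,"tz": 0,"twist": 0,"jaw": 25},
  {"tx": 0,"ty": 0,"tz": 0,"twist": 0,"jaw": 25},
], force=40)

```text
time_s: 2.7
tcp_pos: [0.4284, -0.4143, 0.037]
tool_rot: [3.139, -0.001, 0.324]
wrist_force: [-0.1, -0.9, 5.1]
width: 0.0316
gripper_force: 40.1
```

Emit:
move_arm([
  {"tx": 0,"ty": 0,"tz": -30,"twist": 0,"jaw": 25},
  {"tx": 0,"ty": 0,"tz": -55,"twist": 0,"jaw": 25},
  {"tx": 0,"ty": 0,"tz": -55,"twist": 0,"jaw": 25},
  {"tx": 0,"ty": 0,"tz": -50,"twist": 0,"jaw": 25},
  {"tx": 10,"ty": -27,"tz": -30,"twist": 0,"jaw": 25},
  {"tx": 20,"ty": -54,"tz": 0,"twist": 0,"jaw": 25},
  {"tx": 20,"ty": -54,"tz": 0,"twist": 0,"jaw": 25},
  {"tx": 20,"ty": -54,"tz": 0,"twist": 0,"jaw": 25},
  {"tx": 20,"ty": -54,"tz": 0,"twist": 0,"jaw": 25},
  {"tx": 20,"ty": -54,"tz": 0,"twist": 0,"jaw": 25},
])

```text
time_s: 3.95
tcp_pos: [0.4371, -0.0949, 0.255]
tool_rot: [-3.141, -0.0, 0.324]
wrist_force: [0.7, -0.8, -1.3]
width: 0.0314
gripper_force: 40.0
```

Emit:
move_arm([
  {"tx": 20,"ty": -54,"tz": 0,"twist": 0,"jaw": 25},
  {"tx": 20,"ty": -54,"tz": 0,"twist": 0,"jaw": 25},
  {"tx": 20,"ty": -54,"tz": 0,"twist": 0,"jaw": 25},
  {"tx": 20,"ty": -54,"tz": 0,"twist": 0,"jaw": 25},
  {"tx": 20,"ty": -54,"tz": 0,"twist": 0,"jaw": 25},
  {"tx": 20,"ty": -54,"tz": 0,"twist": 0,"jaw": 25},
  {"tx": 20,"ty": -54,"tz": 0,"twist": 0,"jaw": 25},
  {"tx": 10,"ty": -20,"tz": 0,"twist": 0,"jaw": 25},
  {"tx": 0,"ty": 0,"tz": 0,"twist": 0,"jaw": 25},
  {"tx": 0,"ty": 0,"tz": 0,"twist": 0,"jaw": 25},
])

```text
time_s: 5.2
tcp_pos: [0.4532, 0.327, 0.2551]
tool_rot: [3.141, 0.001, 0.323]
wrist_force: [0.9, -0.5, -0.4]
width: 0.0314
gripper_force: 40.1
```

Run:
```python
from h import *
st=env.state(); im=capture("wrist"); cv2.imwrite("pics/w3.png",im); np.save("st3.npy",st,allow_pickle=True)
print(st['time_s'],st['tcp_pos'],st['tool_rot'],st['width'])
for p in [(.553,.4,.04),(.526,.302,.049),(.436,.405,.058),(.4,.283,.067)]: print(np.round(project(camera_model("wrist"),p,st)))
```

```text
5.2 [0.45323887 0.32697245 0.25513912] [3.14052044e+00 6.97547577e-04 3.22560572e-01] 0.031355202255717515
[279.  84.]
[373. 145.]
[233. 204.]
[348. 284.]
```

View pics/w3.png

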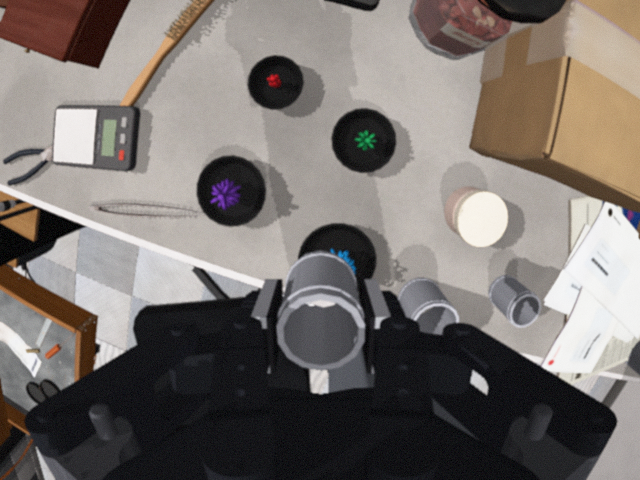

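The view shows red (275,82), green (364,140) and purple (231,190) bases whole; the blue one (338,255) is partly behind the held flask.

```bash
cat >> h.py <<'E'
def base(im,st,guess,D,show=True):
    """axis of a black round base: min-circle/ellipse of the dark+coloured blob, rim top at z=.019"""
    m=camera_model("wrist"); u,v=project(m,(*guess[:2],.019),st); h=70
    x0,y0=max(int(u)-h,0),max(int(v)-h,0); c=im[y0:y0+2*h,x0:x0+2*h]
    hsv=cv2.cvtColor(c,cv2.COLOR_BGR2HSV); mask=((hsv[...,2]<50)|(hsv[...,1]>140)).astype(np.uint8)
    mask=cv2.morphologyEx(mask,cv2.MORPH_OPEN,np.ones((3,3),np.uint8))
    cs,_=cv2.findContours(mask,cv2.RETR_EXTERNAL,cv2.CHAIN_APPROX_NONE)
    k=min((k for k in cs if cv2.contourArea(k)>300),key=lambda k:-cv2.pointPolygonTest(k,(u-x0,v-y0),True))
    e=cv2.fitEllipse(cv2.convexHull(k)); px=(e[0][0]+x0,e[0][1]+y0); w=cast(m,px,.019,st)
    w2=np.mean([cast(m,np.add(q[0],(x0,y0)),.019,st) for q in cv2.convexHull(k)],0)
    print("base",np.round(px,1),"axes",np.round(e[1],1),w.round(4),"tool",to_tool(st,w)); return w
def tree(im,st,guess,hue,z):
    m=camera_model("wrist"); u,v=project(m,(*guess[:2],z),st); h=30
    x0,y0=max(int(u)-h,0),max(int(v)-h,0); hsv=cv2.cvtColor(im[y0:y0+2*h,x0:x0+2*h],cv2.COLOR_BGR2HSV)
    d=np.abs((hsv[...,0].astype(int)-hue+90)%180-90); ys,xs=np.nonzero((d<14)&(hsv[...,1]>130)&(hsv[...,2]>70))
    px=(xs.mean()+x0,ys.mean()+y0); print("tree",np.round(px,1),len(xs),cast(m,px,z,st).round(4))
E
python3 - <<'E'
from h import *
st=env.state(); im=cv2.imread("pics/w3.png")
for n,g,D,hue,H in [("red",(.553,.4),56,0,.032),("green",(.526,.302),65,65,.041),("purple",(.436,.405),74,135,.050),("blue",(.4,.283),83,102,.059)]:
    print(n); base(im,st,g,D); tree(im,st,g,hue,.008+H*.8)
E
```

```text
red
base [275.3  82.1] axes [51.7 54.1] [0.556  0.4074 0.019 ] tool [122.9 -44.2 236.3]
tree [273.4  80.1] 144 [0.5557 0.4074 0.0336]
green
base [363.5 140.2] axes [61.9 62.8] [0.5283 0.3078 0.019 ] tool [ 65.1  41.5 236.4]
tree [365.2 139.7] 246 [0.5285 0.3088 0.0408]
purple
base [230.9 190.5] axes [66.9 69. ] [0.4398 0.4176 0.019 ] tool [ 15.9 -90.6 236.3]
tree [224.7 193.8] 586 [0.441  0.4169 0.048 ]
blue
base [359.1 282.6] axes [ 82.6 142.1] [0.3878 0.2619 0.019 ] tool [-82.7  40.6 236.4]
tree [345.1 257.7] 173 [0.4198 0.2916 0.0552]
```

Run:
```python
from h import *
st=env.state(); im=cv2.imread("pics/w3.png"); R=rot(st['tool_rot'])
g=st['tcp_pos']+R@[-.0018,0,-.013]
ring(im,st,g,.016,st['tcp_pos'][2]+.013,search=25)
```

```text
proj 321 335 r 41.8
[319.1 328.4] r 43.1 [0.454  0.3278 0.2684] tool [  0.9  -0.7 -13. ]
[313.1 328.4] r 39.8 [0.4533 0.3298 0.2684] tool [  0.9  -2.8 -13. ]
```

Emit:
move_arm([
  {"tx": 41,"ty": -15,"tz": 0,"twist": 0,"jaw": 25},
  {"tx": 41,"ty": -15,"tz": 0,"twist": 0,"jaw": 25},
  {"tx": 41,"ty": -14,"tz": 0,"twist": 0,"jaw": 25},
  {"tx": 0,"ty": 0,"tz": 36,"twist": 0,"jaw": 25},
  {"tx": 0,"ty": 0,"tz": 36,"twist": 0,"jaw": 25},
  {"tx": 0,"ty": 0,"tz": 36,"twist": 0,"jaw": 25},
  {"tx": 0,"ty": 0,"tz": 36,"twist": 0,"jaw": 25},
  {"tx": 0,"ty": 0,"tz": 0,"twist": 0,"jaw": 25},
  {"tx": 0,"ty": 0,"tz": 0,"twist": 0,"jaw": 25},
  {"tx": 0,"ty": 0,"tz": 0,"twist": 0,"jaw": 25},
])

```text
time_s: 6.5
tcp_pos: [0.5572, 0.4094, 0.1146]
tool_rot: [-3.141, -0.005, 0.323]
wrist_force: [-0.5, -0.2, -0.7]
width: 0.0313
gripper_force: 40.1
```

Run:
```python
from h import *
st=env.state(); im=capture("wrist"); cv2.imwrite("pics/w4.png",im[100:420,160:480])
base(im,st,(.556,.4074),56); tree(im,st,(.556,.4074),0,.034)
```

```text
base [322.8 245.7] axes [80.1 85. ] [0.5575 0.4084 0.019 ] tool [-0.5  1.2 95.6]
tree [322.2 244.7] 205 [0.562  0.4103 0.034 ]
```

View pics/w4.png

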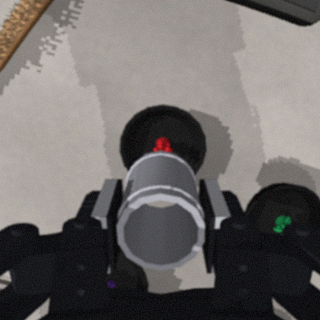

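Flask hangs over the red tree, aligned within ~1.5 mm; lowering.

Emit:
move_arm([
  {"tx": -1,"ty": 1,"tz": 8,"twist": 0,"jaw": 25},
  {"tx": 0,"ty": 0,"tz": 8,"twist": 0,"jaw": 25},
  {"tx": 0,"ty": 0,"tz": 8,"twist": 0,"jaw": 25},
  {"tx": 0,"ty": 0,"tz": 8,"twist": 0,"jaw": 25},
  {"tx": 0,"ty": 0,"tz": 8,"twist": 0,"jaw": 25},
  {"tx": 0,"ty": 0,"tz": 8,"twist": 0,"jaw": 25},
  {"tx": 0,"ty": 0,"tz": 8,"twist": 0,"jaw": 25},
  {"tx": 0,"ty": 0,"tz": 8,"twist": 0,"jaw": 25},
  {"tx": 0,"ty": 0,"tz": 2,"twist": 0,"jaw": 25},
  {"tx": 0,"ty": 0,"tz": 0,"twist": 0,"jaw": 25},
])

```text
time_s: 7.8
tcp_pos: [0.5552, 0.4078, 0.0454]
tool_rot: [-3.142, -0.0, 0.324]
wrist_force: [0.8, 0.3, -1.7]
width: 0.0318
gripper_force: 40.2
```

Emit:
move_arm([
  {"tx": 0,"ty": 0,"tz": 0,"twist": 0,"jaw": 46},
  {"tx": 0,"ty": 0,"tz": 0,"twist": 0,"jaw": 46},
  {"tx": 0,"ty": 0,"tz": 0,"twist": 0,"jaw": 46},
  {"tx": 0,"ty": 0,"tz": -15,"twist": 0,"jaw": 46},
  {"tx": 0,"ty": 0,"tz": -30,"twist": 0,"jaw": 46},
  {"tx": 0,"ty": 0,"tz": -45,"twist": 0,"jaw": 50},
  {"tx": 0,"ty": 0,"tz": -45,"twist": 0,"jaw": 55},
  {"tx": 0,"ty": 0,"tz": -45,"twist": 0,"jaw": 60},
  {"tx": 0,"ty": 0,"tz": 0,"twist": 0,"jaw": 60},
  {"tx": 0,"ty": 0,"tz": 0,"twist": 0,"jaw": 60},
])

```text
time_s: 9.05
tcp_pos: [0.555, 0.4078, 0.2258]
tool_rot: [-3.142, -0.001, 0.324]
wrist_force: [-0.4, -0.6, -0.9]
width: 0.0601
gripper_force: 0.0
```

Run:
```python
from h import *
st=env.state(); im=capture("wrist"); cv2.imwrite("pics/w5.png",im)
ring(im,st,(.5555,.408),.016,.058); print(to_tool(st,(.429,.08,.2)))
base(im,st,(.5284,.3082),65)
```

```text
proj 321 220 r 19.4
[320.4 220.5] r 20.2 [0.5547 0.4082 0.058 ] tool [ -0.2  -0.5 167.8]
[321.8 224.6] r 17.3 [0.5518 0.4059 0.058 ] tool [ -3.7   0.8 167.8]
[321.8 212.2] r 17.5 [0.5616 0.4092 0.058 ] tool [  6.6   0.8 167.8]
[321.1 215.6] r 20.1 [0.5588 0.4089 0.058 ] tool [3.800e+00 1.000e-01 1.678e+02]
[-223.8  270.6   25.6]
base [423.2 302.5] axes [ 79.7 134.9] [0.4995 0.2792 0.019 ] tool [-93.7 104.2 206.7]
```

Emit:
move_arm([
  {"tx": -32,"ty": 39,"tz": 3,"twist": 0,"jaw": 60},
  {"tx": -32,"ty": 39,"tz": 3,"twist": 0,"jaw": 60},
  {"tx": -32,"ty": 39,"tz": 3,"twist": 0,"jaw": 60},
  {"tx": -32,"ty": 39,"tz": 3,"twist": 0,"jaw": 60},
  {"tx": -32,"ty": 39,"tz": 3,"twist": 0,"jaw": 60},
  {"tx": -32,"ty": 39,"tz": 3,"twist": 0,"jaw": 60},
  {"tx": -32,"ty": 39,"tz": 3,"twist": 0,"jaw": 60},
  {"tx": 0,"ty": 0,"tz": 0,"twist": 0,"jaw": 60},
  {"tx": 0,"ty": 0,"tz": 0,"twist": 0,"jaw": 60},
  {"tx": 0,"ty": 0,"tz": 0,"twist": 0,"jaw": 60},
])

```text
time_s: 10.35
tcp_pos: [0.4298, 0.0786, 0.2038]
tool_rot: [-3.141, 0.001, 0.325]
wrist_force: [-0.6, -0.1, -0.4]
width: 0.0598
gripper_force: 0.0
```

Run:
```python
from h import *
st=env.state(); im=capture("wrist"); cv2.imwrite("pics/w6.png",im)
ring(im,st,(.429,.08),.0205,.06); ring(im,st,(.39,.182),.025,.07)
base(im,st,(.41,.29),83)
```

```text
proj 319 227 r 26.8
[311.7 230.8] r 25.4 [0.4246 0.0843 0.06  ] tool [ -3.   -7.  143.8]
[314.  231.2] r 22.8 [0.4248 0.0826 0.06  ] tool [ -3.3  -5.3 143.8]
proj 177 236 r 30.4
[175.4 236.6] r 28.6 [0.3892 0.1833 0.07  ] tool [  -4.8 -112.1  133.8]
[173.1 238.8] r 31.2 [0.3868 0.1847 0.07  ] tool [  -6.6 -114.2  133.8]
base [103.3 173.8] axes [70.6 81.7] [0.4045 0.2884 0.019 ] tool [  43.3 -206.7  184.8]
```

View pics/w6.png

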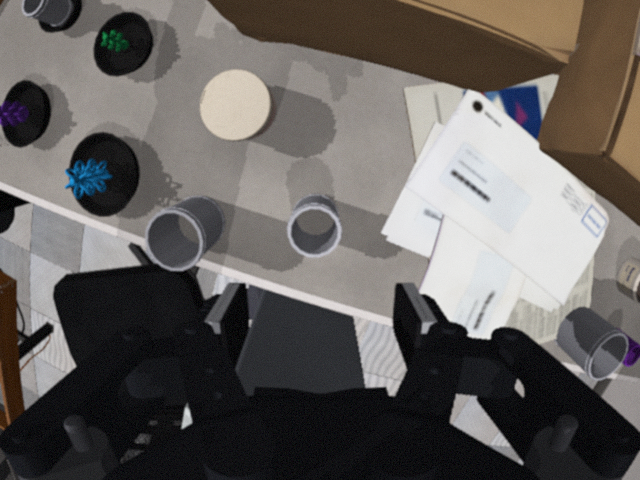

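The s flask rim is at (315,230), the m flask rim at (177,239), and the blue base at (103,174). Grasping s.

Emit:
move_arm([
  {"tx": -3,"ty": -6,"tz": 30,"twist": 0,"jaw": 60},
  {"tx": 0,"ty": 0,"tz": 35,"twist": 0,"jaw": 60},
  {"tx": 0,"ty": 0,"tz": 35,"twist": 0,"jaw": 60},
  {"tx": 0,"ty": 0,"tz": 35,"twist": 0,"jaw": 60},
  {"tx": 0,"ty": 0,"tz": 28,"twist": 0,"jaw": 60},
  {"tx": 0,"ty": 0,"tz": 0,"twist": 0,"jaw": 60},
  {"tx": 0,"ty": 0,"tz": 0,"twist": 0,"jaw": 34},
  {"tx": 0,"ty": 0,"tz": 0,"twist": 0,"jaw": 34},
  {"tx": 0,"ty": 0,"tz": 0,"twist": 0,"jaw": 34},
  {"tx": 0,"ty": 0,"tz": 0,"twist": 0,"jaw": 34},
])

```text
time_s: 11.65
tcp_pos: [0.426, 0.0826, 0.0427]
tool_rot: [3.141, -0.003, 0.324]
wrist_force: [0.6, 0.6, 4.8]
width: 0.0401
gripper_force: 41.0
```

Emit:
move_arm([
  {"tx": 0,"ty": 0,"tz": -25,"twist": 0,"jaw": 34},
  {"tx": 0,"ty": 0,"tz": -55,"twist": 0,"jaw": 34},
  {"tx": 0,"ty": 0,"tz": -55,"twist": 0,"jaw": 34},
  {"tx": 0,"ty": 0,"tz": -45,"twist": 0,"jaw": 34},
  {"tx": 34,"ty": -36,"tz": 0,"twist": 0,"jaw": 34},
  {"tx": 34,"ty": -36,"tz": 0,"twist": 0,"jaw": 34},
  {"tx": 34,"ty": -36,"tz": 0,"twist": 0,"jaw": 34},
  {"tx": 34,"ty": -36,"tz": 0,"twist": 0,"jaw": 34},
  {"tx": 33,"ty": -37,"tz": 0,"twist": 0,"jaw": 34},
  {"tx": 0,"ty": 0,"tz": 0,"twist": 0,"jaw": 34},
])

```text
time_s: 12.9
tcp_pos: [0.5274, 0.3102, 0.2187]
tool_rot: [-3.142, 0.004, 0.327]
wrist_force: [-0.4, 0.2, -2.1]
width: 0.0401
gripper_force: 41.1
```

Emit:
move_arm([
  {"tx": 0,"ty": 0,"tz": 20,"twist": 0,"jaw": 34},
  {"tx": 0,"ty": 0,"tz": 30,"twist": 0,"jaw": 34},
  {"tx": 0,"ty": 0,"tz": 30,"twist": 0,"jaw": 34},
  {"tx": 0,"ty": 0,"tz": 20,"twist": 0,"jaw": 34},
  {"tx": 0,"ty": 0,"tz": 0,"twist": 0,"jaw": 34},
  {"tx": 0,"ty": 0,"tz": 0,"twist": 0,"jaw": 34},
  {"tx": 0,"ty": 0,"tz": 0,"twist": 0,"jaw": 34},
  {"tx": 0,"ty": 0,"tz": 0,"twist": 0,"jaw": 34},
  {"tx": 0,"ty": 0,"tz": 0,"twist": 0,"jaw": 34},
  {"tx": 0,"ty": 0,"tz": 0,"twist": 0,"jaw": 34},
])

```text
time_s: 14.15
tcp_pos: [0.5275, 0.3079, 0.1214]
tool_rot: [3.142, -0.0, 0.324]
wrist_force: [-0.5, -0.2, -2.0]
width: 0.0409
gripper_force: 41.1
```

Run:
```python
from h import *
st=env.state(); im=capture("wrist"); cv2.imwrite("pics/w7.png",im[100:420,160:480])
base(im,st,(.5284,.3082),65); print(to_tool(st,(.5284,.3082,.049)),st['tcp_pos'])
ring(im,st,st['tcp_pos'],.0205,st['tcp_pos'][2]+.018,search=30)
```

```text
base [321.8 238.3] axes [91.4 96.4] [0.53   0.3081 0.019 ] tool [  2.4   0.5 102.4]
[ 1.  -0.  72.4] [0.52748017 0.30785983 0.12140018]
proj 321 338 r 55.5
[316.2 330. ] r 52.9 [0.5298 0.3104 0.1394] tool [  3.1  -1.7 -18. ]
[321.5 334.5] r 57.3 [0.5287 0.3082 0.1394] tool [  1.3   0.1 -18. ]
[314.4 325.5] r 48.3 [0.5313 0.3116 0.1394] tool [  4.8  -2.3 -18. ]
[321.5 334.5] r 48.1 [0.5287 0.3082 0.1394] tool [  1.3   0.1 -18. ]
```

View pics/w7.png

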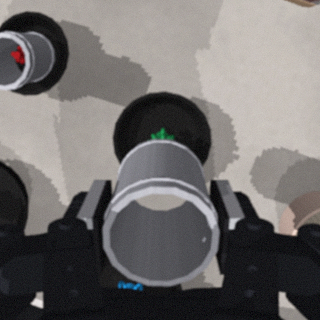

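XS stands in its red base on the left; the s flask hangs centred over the green tree. Lowering.

Emit:
move_arm([
  {"tx": 0,"ty": 0,"tz": 9,"twist": 0,"jaw": 34},
  {"tx": 0,"ty": 0,"tz": 9,"twist": 0,"jaw": 34},
  {"tx": 0,"ty": 0,"tz": 9,"twist": 0,"jaw": 34},
  {"tx": 0,"ty": 0,"tz": 9,"twist": 0,"jaw": 34},
  {"tx": 0,"ty": 0,"tz": 9,"twist": 0,"jaw": 34},
  {"tx": 0,"ty": 0,"tz": 9,"twist": 0,"jaw": 34},
  {"tx": 0,"ty": 0,"tz": 9,"twist": 0,"jaw": 34},
  {"tx": 0,"ty": 0,"tz": 7,"twist": 0,"jaw": 34},
  {"tx": 0,"ty": 0,"tz": 0,"twist": 0,"jaw": 34},
  {"tx": 0,"ty": 0,"tz": 0,"twist": 0,"jaw": 34},
])

```text
time_s: 15.45
tcp_pos: [0.5275, 0.3078, 0.0513]
tool_rot: [3.142, -0.0, 0.324]
wrist_force: [0.3, -0.0, -1.8]
width: 0.04
gripper_force: 41.2
```

Emit:
move_arm([
  {"tx": 0,"ty": 0,"tz": 1,"twist": 0,"jaw": 34},
  {"tx": 0,"ty": 0,"tz": 0,"twist": 0,"jaw": 54},
  {"tx": 0,"ty": 0,"tz": 0,"twist": 0,"jaw": 54},
  {"tx": 0,"ty": 0,"tz": 0,"twist": 0,"jaw": 54},
  {"tx": 0,"ty": 0,"tz": -15,"twist": 0,"jaw": 54},
  {"tx": 0,"ty": 0,"tz": -30,"twist": 0,"jaw": 54},
  {"tx": 0,"ty": 0,"tz": -45,"twist": 0,"jaw": 54},
  {"tx": 0,"ty": 0,"tz": -45,"twist": 0,"jaw": 60},
  {"tx": 0,"ty": 0,"tz": -40,"twist": 0,"jaw": 70},
  {"tx": 0,"ty": 0,"tz": 0,"twist": 0,"jaw": 70},
])

```text
time_s: 16.7
tcp_pos: [0.5294, 0.3087, 0.2321]
tool_rot: [-3.14, -0.012, 0.324]
wrist_force: [-0.4, 0.4, -0.8]
width: 0.0698
gripper_force: 0.0
```

Emit:
move_arm([
  {"tx": -43,"ty": 18,"tz": 0,"twist": 0,"jaw": 70},
  {"tx": -43,"ty": 18,"tz": 0,"twist": 0,"jaw": 70},
  {"tx": -43,"ty": 18,"tz": 0,"twist": 0,"jaw": 70},
  {"tx": -42,"ty": 19,"tz": 0,"twist": 0,"jaw": 70},
  {"tx": 0,"ty": 0,"tz": 0,"twist": 0,"jaw": 70},
  {"tx": 0,"ty": 0,"tz": 0,"twist": 0,"jaw": 70},
  {"tx": 0,"ty": 0,"tz": 0,"twist": 0,"jaw": 70},
  {"tx": 0,"ty": 0,"tz": 0,"twist": 0,"jaw": 70},
  {"tx": 0,"ty": 0,"tz": 0,"twist": 0,"jaw": 70},
  {"tx": 0,"ty": 0,"tz": 0,"twist": 0,"jaw": 70},
])

```text
time_s: 17.95
tcp_pos: [0.3888, 0.1844, 0.2252]
tool_rot: [3.142, 0.0, 0.324]
wrist_force: [0.2, 0.3, 0.3]
width: 0.0701
gripper_force: 0.0
```

Run:
```python
from h import *
st=env.state(); im=capture("wrist"); cv2.imwrite("pics/w8.png",im)
ring(im,st,(.388,.184),.025,.07); base(im,st,(.44,.4175),74); base(im,st,(.4045,.2884),83)
ring(im,st,(.5285,.308),.0205,.068); ring(im,st,(.556,.408),.016,.058)
```

```text
proj 321 225 r 31.4
[317.6 227.7] r 27.6 [0.3848 0.1858 0.07  ] tool [ -3.3  -2.6 155.2]
[319.8 227.7] r 30.3 [0.3853 0.1841 0.07  ] tool [ -3.3  -0.8 155.2]
base [115.2  94.1] axes [59.2 70.1] [0.439  0.4148 0.019 ] tool [ 121.1 -202.5  206.1]
base [216.4 160.9] axes [82.1 85.6] [0.4036 0.2906 0.019 ] tool [ 47.9 -96.  206.1]
proj 228 11 r 24.2
[226.4  16.5] r 20.5 [0.5238 0.3078 0.068 ] tool [167.4 -74.1 157.1]Traceback (most recent call last):
  File "<stdin>", line 4, in <module>
  File "h.py", line 26, in ring
    g=cv2.cvtColor(im[max(y0,0):y0+2*h,max(x0,0):x0+2*h],cv2.COLOR_BGR2GRAY); x0=max(x0,0);y0=max(y0,0)
cv2.error: OpenCV(4.12.0) /io/opencv/modules/imgproc/src/color.cpp:199: error: (-215:Assertion failed) !_src.empty() in function 'cvtColor'
```

View pics/w8.png

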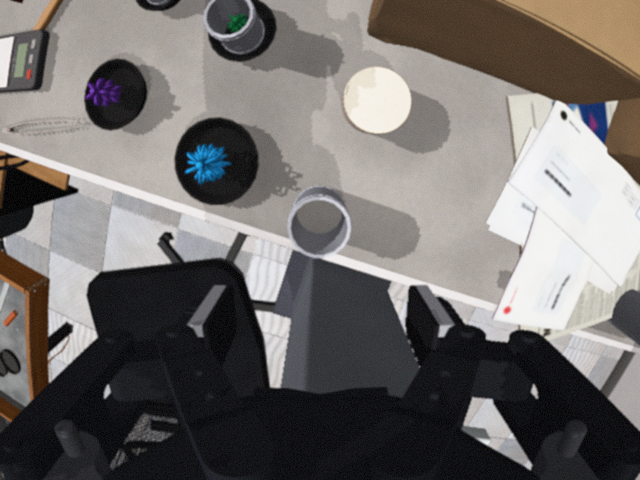

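The m flask rim is at (320,223), the green base holds the s flask at (236,28), and the blue (216,161) and purple (115,94) bases are free. Grasping m.

Emit:
move_arm([
  {"tx": -3,"ty": -1.5,"tz": 30,"twist": 0,"jaw": 70},
  {"tx": 0,"ty": 0,"tz": 38,"twist": 0,"jaw": 70},
  {"tx": 0,"ty": 0,"tz": 38,"twist": 0,"jaw": 70},
  {"tx": 0,"ty": 0,"tz": 38,"twist": 0,"jaw": 70},
  {"tx": 0,"ty": 0,"tz": 31,"twist": 0,"jaw": 70},
  {"tx": 0,"ty": 0,"tz": 0,"twist": 0,"jaw": 70},
  {"tx": 0,"ty": 0,"tz": 0,"twist": 0,"jaw": 43},
  {"tx": 0,"ty": 0,"tz": 0,"twist": 0,"jaw": 43},
  {"tx": 0,"ty": 0,"tz": 0,"twist": 0,"jaw": 43},
  {"tx": 0,"ty": 0,"tz": 0,"twist": 0,"jaw": 43},
])

```text
time_s: 19.25
tcp_pos: [0.3866, 0.1851, 0.052]
tool_rot: [3.142, -0.004, 0.324]
wrist_force: [-0.1, 0.3, 5.2]
width: 0.0494
gripper_force: 42.8
```

Emit:
move_arm([
  {"tx": 0,"ty": 0,"tz": -25,"twist": 0,"jaw": 43},
  {"tx": 0,"ty": 0,"tz": -55,"twist": 0,"jaw": 43},
  {"tx": 0,"ty": 0,"tz": -55,"twist": 0,"jaw": 43},
  {"tx": 0,"ty": 0,"tz": -45,"twist": 0,"jaw": 43},
  {"tx": 25,"ty": -40,"tz": 0,"twist": 0,"jaw": 43},
  {"tx": 25,"ty": -40,"tz": 0,"twist": 0,"jaw": 43},
  {"tx": 25,"ty": -40,"tz": 0,"twist": 0,"jaw": 43},
  {"tx": 25,"ty": -40,"tz": 0,"twist": 0,"jaw": 43},
  {"tx": 24,"ty": -42,"tz": 0,"twist": 0,"jaw": 43},
  {"tx": 0,"ty": 0,"tz": 0,"twist": 0,"jaw": 43},
])

```text
time_s: 20.5
tcp_pos: [0.4378, 0.4179, 0.2272]
tool_rot: [3.141, 0.004, 0.327]
wrist_force: [-0.0, -0.4, -2.0]
width: 0.0495
gripper_force: 42.7
```

Emit:
move_arm([
  {"tx": 0,"ty": 0,"tz": 20,"twist": 0,"jaw": 43},
  {"tx": 0,"ty": 0,"tz": 30,"twist": 0,"jaw": 43},
  {"tx": 0,"ty": 0,"tz": 25,"twist": 0,"jaw": 43},
  {"tx": 0,"ty": 0,"tz": 15,"twist": 0,"jaw": 43},
  {"tx": 0,"ty": 0,"tz": 0,"twist": 0,"jaw": 43},
  {"tx": 0,"ty": 0,"tz": 0,"twist": 0,"jaw": 43},
  {"tx": 0,"ty": 0,"tz": 0,"twist": 0,"jaw": 43},
  {"tx": 0,"ty": 0,"tz": 0,"twist": 0,"jaw": 43},
  {"tx": 0,"ty": 0,"tz": 0,"twist": 0,"jaw": 43},
  {"tx": 0,"ty": 0,"tz": 0,"twist": 0,"jaw": 43},
])

```text
time_s: 21.75
tcp_pos: [0.4386, 0.4156, 0.1404]
tool_rot: [3.142, -0.0, 0.324]
wrist_force: [-0.6, -0.6, -2.7]
width: 0.0494
gripper_force: 42.6
```

Run:
```python
from h import *
st=env.state(); im=capture("wrist"); cv2.imwrite("pics/w9.png",im[100:420,160:480])
base(im,st,(.4395,.4165),74); print(to_tool(st,(.4395,.4165,.058)),st['tcp_pos'])
ring(im,st,st['tcp_pos'],.025,st['tcp_pos'][2]+.018,search=30)
```

```text
base [317.6 230.5] axes [ 97.4 102. ] [0.4406 0.4187 0.019 ] tool [  2.9  -2.3 121.4]
[ 1.2 -0.5 82.4] [0.43855976 0.41564494 0.14035547]
proj 321 338 r 67.6
[322.6 328.8] r 65.0 [0.442  0.4163 0.1584] tool [  3.5   0.5 -18. ]
[307.2 331.5] r 61.5 [0.4394 0.4209 0.1584] tool [  2.5  -4.7 -18. ]
[336.5 336. ] r 57.7 [0.4408 0.4109 0.1584] tool [  0.7   5.2 -18. ]
```

View pics/w9.png

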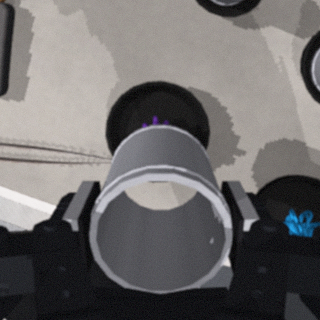

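The m flask hangs over the purple tree, about 1.5 mm off sideways; correcting and lowering.

Emit:
move_arm([
  {"tx": 0.5,"ty": -1.5,"tz": 9,"twist": 0,"jaw": 43},
  {"tx": 0,"ty": 0,"tz": 10,"twist": 0,"jaw": 43},
  {"tx": 0,"ty": 0,"tz": 10,"twist": 0,"jaw": 43},
  {"tx": 0,"ty": 0,"tz": 10,"twist": 0,"jaw": 43},
  {"tx": 0,"ty": 0,"tz": 10,"twist": 0,"jaw": 43},
  {"tx": 0,"ty": 0,"tz": 10,"twist": 0,"jaw": 43},
  {"tx": 0,"ty": 0,"tz": 10,"twist": 0,"jaw": 43},
  {"tx": 0,"ty": 0,"tz": 9,"twist": 0,"jaw": 43},
  {"tx": 0,"ty": 0,"tz": 2,"twist": 0,"jaw": 43},
  {"tx": 0,"ty": 0,"tz": 0,"twist": 0,"jaw": 43},
])

```text
time_s: 23.05
tcp_pos: [0.4387, 0.4173, 0.0604]
tool_rot: [-3.142, -0.0, 0.324]
wrist_force: [0.6, 0.0, -2.0]
width: 0.0492
gripper_force: 42.8
```

Emit:
move_arm([
  {"tx": 0,"ty": 0,"tz": 1,"twist": 0,"jaw": 43},
  {"tx": 0,"ty": 0,"tz": 0,"twist": 0,"jaw": 63},
  {"tx": 0,"ty": 0,"tz": 0,"twist": 0,"jaw": 63},
  {"tx": 0,"ty": 0,"tz": 0,"twist": 0,"jaw": 63},
  {"tx": 0,"ty": 0,"tz": -15,"twist": 0,"jaw": 63},
  {"tx": 0,"ty": 0,"tz": -30,"twist": 0,"jaw": 63},
  {"tx": 0,"ty": 0,"tz": -45,"twist": 0,"jaw": 63},
  {"tx": 0,"ty": 0,"tz": -45,"twist": 0,"jaw": 70},
  {"tx": 0,"ty": 0,"tz": -45,"twist": 0,"jaw": 78},
  {"tx": 0,"ty": 0,"tz": 0,"twist": 0,"jaw": 78},
])

```text
time_s: 24.3
tcp_pos: [0.4403, 0.4186, 0.2467]
tool_rot: [-3.137, -0.012, 0.324]
wrist_force: [0.2, -0.2, -0.4]
width: 0.078
gripper_force: 0.0
```

Run:
```python
from h import *
st=env.state(); im=capture("wrist"); cv2.imwrite("pics/w10.png",im)
ring(im,st,(.4395,.4165),.025,.078); ring(im,st,(.5285,.308),.0205,.068); ring(im,st,(.556,.408),.016,.058)
print(to_tool(st,(.401,-.252,.22)))
```

```text
proj 324 224 r 30.1
[322.8 225.4] r 26.4 [0.4382 0.4169 0.078 ] tool [ -4.5   1.6 168.6]
[322.8 225.4] r 30.6 [0.4382 0.4169 0.078 ] tool [ -4.5   1.6 168.6]
[319.1 214.5] r 29.0 [0.4458 0.4227 0.078 ] tool [  4.5  -1.5 168.8]
proj 474 167 r 22.2
[472.8 169. ] r 18.7 [0.5262 0.3085 0.068 ] tool [ 44.3 132.5 178.7]
[472.8 169. ] r 21.4 [0.5262 0.3085 0.068 ] tool [ 44.3 132.5 178.7]
proj 377 96 r 18.4
[376.5  99. ] r 18.9 [0.553  0.4076 0.058 ] tool [101.1  47.1 189.7]
[370.1 103.8] r 18.1 [0.547  0.4113 0.058 ] tool [ 96.6  41.6 189.7]
[372.4  91.5] r 18.7 [0.5579 0.413  0.058 ] tool [107.5  43.6 189.8]
[376.5  99. ] r 15.2 [0.553  0.4076 0.058 ] tool [101.1  47.1 189.7]
[-250.9  623.3   21.1]
```

Emit:
move_arm([
  {"tx": -21,"ty": 52,"tz": 0,"twist": 0,"jaw": 78},
  {"tx": -21,"ty": 52,"tz": 0,"twist": 0,"jaw": 78},
  {"tx": -21,"ty": 52,"tz": 0,"twist": 0,"jaw": 78},
  {"tx": -21,"ty": 52,"tz": 0,"twist": 0,"jaw": 78},
  {"tx": -21,"ty": 52,"tz": 0,"twist": 0,"jaw": 78},
  {"tx": -21,"ty": 52,"tz": 0,"twist": 0,"jaw": 78},
  {"tx": -21,"ty": 52,"tz": 0,"twist": 0,"jaw": 78},
  {"tx": -21,"ty": 52,"tz": 0,"twist": 0,"jaw": 78},
  {"tx": -21,"ty": 52,"tz": 0,"twist": 0,"jaw": 78},
  {"tx": -20,"ty": 52,"tz": 0,"twist": 0,"jaw": 78},
])

```text
time_s: 25.6
tcp_pos: [0.4047, -0.1437, 0.238]
tool_rot: [-3.14, 0.001, 0.324]
wrist_force: [0.9, -0.1, 0.6]
width: 0.0776
gripper_force: 0.0
```

Emit:
move_arm([
  {"tx": -20,"ty": 52,"tz": 0,"twist": 0,"jaw": 78},
  {"tx": -20,"ty": 52,"tz": 0,"twist": 0,"jaw": 78},
  {"tx": 0,"ty": 0,"tz": 0,"twist": 0,"jaw": 78},
  {"tx": 0,"ty": 0,"tz": 0,"twist": 0,"jaw": 78},
  {"tx": 0,"ty": 0,"tz": 0,"twist": 0,"jaw": 78},
  {"tx": 0,"ty": 0,"tz": 0,"twist": 0,"jaw": 78},
  {"tx": 0,"ty": 0,"tz": 0,"twist": 0,"jaw": 78},
  {"tx": 0,"ty": 0,"tz": 0,"twist": 0,"jaw": 78},
  {"tx": 0,"ty": 0,"tz": 0,"twist": 0,"jaw": 78},
  {"tx": 0,"ty": 0,"tz": 0,"twist": 0,"jaw": 78},
])

```text
time_s: 26.85
tcp_pos: [0.401, -0.2536, 0.2393]
tool_rot: [3.141, -0.0, 0.324]
wrist_force: [0.2, -0.2, 0.1]
width: 0.078
gripper_force: 0.0
```

Run:
```python
from h import *
st=env.state(); im=capture("wrist"); cv2.imwrite("pics/w11.png",im)
ring(im,st,(.401,-.252),.0295,.08,search=20,name="pics/r11.png")
```

```text
proj 319 222 r 36.6
none
```

View pics/w11.png

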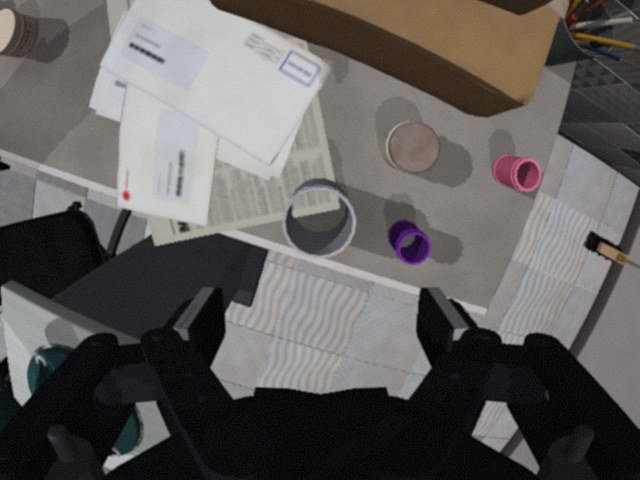

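The l flask rim spans columns 281–355 with its lower edge at row 257; refit with a looser circle.

```bash
sed -i 's/param2=.5,/param2=P2,/; s/^def ring/P2=.5\ndef ring/' h.py
python3 - <<'E'
import h; from h import *
h.P2=.15
st=env.state(); im=cv2.imread("pics/w11.png")
ring(im,st,(.401,-.252),.0295,.08,search=20)
for p in [(318,220.5),(318,221.5)]: print(to_tool(st,cast(camera_model("wrist"),p,.08,st)))
E
```

```text
proj 319 222 r 36.6
none
[  1.6  -2.3 159.3]
[  0.8  -2.3 159.3]
```

Emit:
move_arm([
  {"tx": 1,"ty": -2,"tz": 33,"twist": 0,"jaw": 78},
  {"tx": 0,"ty": 0,"tz": 40,"twist": 0,"jaw": 78},
  {"tx": 0,"ty": 0,"tz": 40,"twist": 0,"jaw": 78},
  {"tx": 0,"ty": 0,"tz": 40,"twist": 0,"jaw": 78},
  {"tx": 0,"ty": 0,"tz": 30,"twist": 0,"jaw": 78},
  {"tx": 0,"ty": 0,"tz": 0,"twist": 0,"jaw": 78},
  {"tx": 0,"ty": 0,"tz": 0,"twist": 0,"jaw": 52},
  {"tx": 0,"ty": 0,"tz": 0,"twist": 0,"jaw": 52},
  {"tx": 0,"ty": 0,"tz": 0,"twist": 0,"jaw": 52},
  {"tx": 0,"ty": 0,"tz": 0,"twist": 0,"jaw": 52},
])

```text
time_s: 28.15
tcp_pos: [0.4024, -0.2523, 0.0581]
tool_rot: [3.138, -0.002, 0.324]
wrist_force: [-0.3, 0.0, 6.1]
width: 0.0597
gripper_force: 44.0
```

Emit:
move_arm([
  {"tx": 0,"ty": 0,"tz": -25,"twist": 0,"jaw": 52},
  {"tx": 0,"ty": 0,"tz": -55,"twist": 0,"jaw": 52},
  {"tx": 0,"ty": 0,"tz": -55,"twist": 0,"jaw": 52},
  {"tx": 0,"ty": 0,"tz": -45,"twist": 0,"jaw": 52},
  {"tx": 17,"ty": -51,"tz": 0,"twist": 0,"jaw": 52},
  {"tx": 17,"ty": -51,"tz": 0,"twist": 0,"jaw": 52},
  {"tx": 17,"ty": -51,"tz": 0,"twist": 0,"jaw": 52},
  {"tx": 17,"ty": -51,"tz": 0,"twist": 0,"jaw": 52},
  {"tx": 17,"ty": -51,"tz": 0,"twist": 0,"jaw": 52},
  {"tx": 17,"ty": -51,"tz": 0,"twist": 0,"jaw": 52},
])

```text
time_s: 29.4
tcp_pos: [0.3999, 0.0728, 0.2356]
tool_rot: [3.142, 0.001, 0.324]
wrist_force: [1.0, 0.3, -1.5]
width: 0.0597
gripper_force: 44.3
```

Run:
```python
from h import *
st=env.state(); im=capture("wrist"); cv2.imwrite("pics/w12.png",im); print(st['tcp_pos'])
base(im,st,(.404,.2895),83)
```

```text
[0.39994019 0.0727772  0.23563266]
base [120.3 141.9] axes [67.1 77. ] [0.4039 0.2889 0.019 ] tool [  72.6 -203.7  216.6]
```

Emit:
move_arm([
  {"tx": 17,"ty": -51,"tz": 0,"twist": 0,"jaw": 52},
  {"tx": 18,"ty": -52,"tz": 0,"twist": 0,"jaw": 52},
  {"tx": 18,"ty": -52,"tz": 0,"twist": 0,"jaw": 52},
  {"tx": 18,"ty": -52,"tz": 0,"twist": 0,"jaw": 52},
  {"tx": 0,"ty": 0,"tz": 20,"twist": 0,"jaw": 52},
  {"tx": 0,"ty": 0,"tz": 30,"twist": 0,"jaw": 52},
  {"tx": 0,"ty": 0,"tz": 20,"twist": 0,"jaw": 52},
  {"tx": 0,"ty": 0,"tz": 0,"twist": 0,"jaw": 52},
  {"tx": 0,"ty": 0,"tz": 0,"twist": 0,"jaw": 52},
  {"tx": 0,"ty": 0,"tz": 0,"twist": 0,"jaw": 52},
])

```text
time_s: 30.7
tcp_pos: [0.4028, 0.2902, 0.1677]
tool_rot: [-3.141, -0.002, 0.324]
wrist_force: [-0.8, 0.2, -2.0]
width: 0.0594
gripper_force: 44.9
```

Run:
```python
import h; from h import *
h.P2=.3
st=env.state(); im=capture("wrist"); cv2.imwrite("pics/w13.png",im[100:420,160:480])
base(im,st,(.404,.2895),83); print(to_tool(st,(.404,.2895,.067)),st['tcp_pos'])
ring(im,st,st['tcp_pos'],.0295,st['tcp_pos'][2]+.0235,search=30)
```

```text
base [318.9 222.5] axes [ 99.2 104.1] [0.4049 0.2926 0.019 ] tool [  2.4  -1.6 148.7]
[  0.6   1.1 100.7] [0.40284801 0.29022092 0.1676676 ]
proj 321 346 r 82.3
[319.6 335.4] r 77.2 [0.4065 0.292  0.1912] tool [  4.1  -0.5 -23.5]
```

View pics/w13.png

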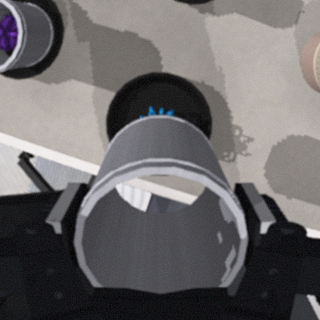

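The l flask hangs centred over the light blue tree, and the purple base holds the m flask. Lowering.

Emit:
move_arm([
  {"tx": 0,"ty": 0,"tz": 12,"twist": 0,"jaw": 52},
  {"tx": 0,"ty": 0,"tz": 12,"twist": 0,"jaw": 52},
  {"tx": 0,"ty": 0,"tz": 12,"twist": 0,"jaw": 52},
  {"tx": 0,"ty": 0,"tz": 12,"twist": 0,"jaw": 52},
  {"tx": 0,"ty": 0,"tz": 12,"twist": 0,"jaw": 52},
  {"tx": 0,"ty": 0,"tz": 12,"twist": 0,"jaw": 52},
  {"tx": 0,"ty": 0,"tz": 12,"twist": 0,"jaw": 52},
  {"tx": 0,"ty": 0,"tz": 11,"twist": 0,"jaw": 52},
  {"tx": 0,"ty": 0,"tz": 5,"twist": 0,"jaw": 52},
  {"tx": 0,"ty": 0,"tz": 0,"twist": 0,"jaw": 52},
])

```text
time_s: 32.0
tcp_pos: [0.4024, 0.2902, 0.0665]
tool_rot: [-3.142, -0.001, 0.324]
wrist_force: [0.2, 0.1, -2.5]
width: 0.0591
gripper_force: 44.9
```

Emit:
move_arm([
  {"tx": 0,"ty": 0,"tz": 1.5,"twist": 0,"jaw": 52},
  {"tx": 0,"ty": 0,"tz": 0,"twist": 0,"jaw": 52},
  {"tx": 0,"ty": 0,"tz": 0,"twist": 0,"jaw": 74},
  {"tx": 0,"ty": 0,"tz": 0,"twist": 0,"jaw": 74},
  {"tx": 0,"ty": 0,"tz": 0,"twist": 0,"jaw": 74},
  {"tx": 0,"ty": 0,"tz": -15,"twist": 0,"jaw": 74},
  {"tx": 0,"ty": 0,"tz": -35,"twist": 0,"jaw": 74},
  {"tx": 0,"ty": 0,"tz": -50,"twist": 0,"jaw": 74},
  {"tx": 0,"ty": 0,"tz": -50,"twist": 0,"jaw": 74},
  {"tx": 0,"ty": 0,"tz": -40,"twist": 0,"jaw": 74},
])

```text
time_s: 33.25
tcp_pos: [0.4024, 0.2902, 0.2586]
tool_rot: [-3.141, -0.004, 0.324]
wrist_force: [-0.2, 0.1, 0.1]
width: 0.0739
gripper_force: 0.0
```

Emit:
move_arm([
  {"tx": -15,"ty": 0,"tz": -20,"twist": 0,"jaw": 74},
  {"tx": 0,"ty": 0,"tz": 0,"twist": 0,"jaw": 74},
  {"tx": 0,"ty": 0,"tz": 0,"twist": 0,"jaw": 74},
  {"tx": 0,"ty": 0,"tz": 0,"twist": 0,"jaw": 74},
  {"tx": 0,"ty": 0,"tz": 0,"twist": 0,"jaw": 74},
  {"tx": 0,"ty": 0,"tz": 0,"twist": 0,"jaw": 74},
  {"tx": 0,"ty": 0,"tz": 0,"twist": 0,"jaw": 74},
  {"tx": 0,"ty": 0,"tz": 0,"twist": 0,"jaw": 74},
  {"tx": 0,"ty": 0,"tz": 0,"twist": 0,"jaw": 74},
  {"tx": 0,"ty": 0,"tz": 0,"twist": 0,"jaw": 74},
])

```text
time_s: 34.5
tcp_pos: [0.3879, 0.2852, 0.2748]
tool_rot: [3.142, -0.0, 0.324]
wrist_force: [0.3, 0.2, 0.4]
width: 0.0735
gripper_force: 0.0
```

Run:
```python
from h import *
st=env.state(); im=capture("wrist"); cv2.imwrite("pics/w14.png",im)
for g,R,z in [((.404,.291),.0295,.088),((.4395,.4165),.025,.078),((.5285,.308),.0205,.068),((.556,.408),.016,.058)]: ring(im,st,g,R,z)
```

```text
proj 320 196 r 34.1
none
proj 200 115 r 26.8
[199.1 117.1] r 27.1 [0.4375 0.4166 0.078 ] tool [  88.8 -108.7  196.8]
[199.1 117.1] r 23.4 [0.4375 0.4166 0.078 ] tool [  88.8 -108.7  196.8]
proj 347 58 r 22.3
[344.8  60. ] r 21.5 [0.526  0.3091 0.068 ] tool [138.4  21.3 206.8]
[343.7  66.4] r 23.2 [0.5199 0.3081 0.068 ] tool [132.4  20.3 206.8]
proj 254 5 r 15.8
none
```

View pics/w14.png

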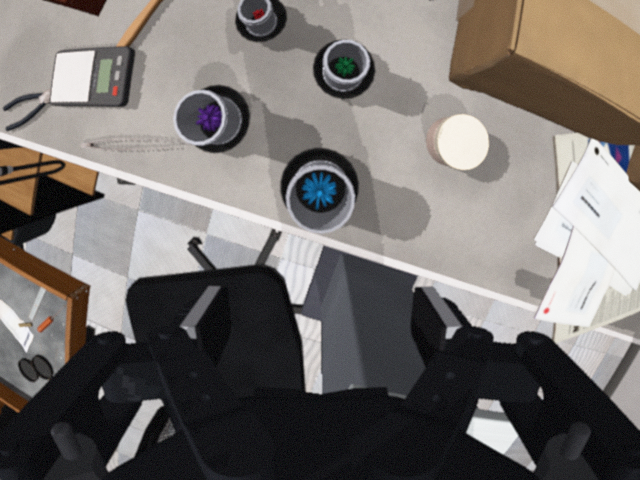

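All four flasks stand upright round their trees: red (258,15), green (346,66), purple (207,118) and blue (320,195). The jar in view (flux, 460,142) is undisturbed and the gripper is clear. Handing in.

```bash
python3 -c "
from workcell import env
print(env.finish_job())"
```

```text
the job is handed in; nothing more can be done
None
```

All four flasks were lowered over their trees onto the matching bases and the job was handed in at about 35 s; the last picture shows all four upright, the hand-in gave no verdict, and I did not re-check the jars' positions.

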